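# Weigh the oblong cake

### The job

Weigh the oblong fuel cake: with the scale's pan still empty, press the round key on the indicator to switch it on and then the bar-shaped key to zero it. Lift the oblong cake off its drying board, set it down flat and gently (no dropping) in the middle of the pan, let go, and then press the square key to store the weight. Press only one key at a time, right down and then let it come up; keep off the cross-shaped key, and leave the round cake and the other loose things where they are.

Things in the scene. Friction and masses are not known exactly. Their poses are not given: they have to be found in the camera images.
- pan (a point): centre of the top face of the scale's flat square steel pan, 60 mm above the slab; the pan is 164 x 164 mm, without a rim, fixed on a low grey scale base slightly smaller than the pan; x and y along the pan's edges, z up. The scale does not move.
- scale: the whole scale (grey base and pan); origin under its centre on the slab, straight below the pan's centre
- oblong_cake_center (a point): centre (half-way up) of the loose oblong brown cake: a hard dry block 100 (x, long) x 54 (y) x 36 mm (z, up), 110 to 225 g, with three small raised dots in a row on top. It starts lying flat on the drying board, whose top is 15 mm above the slab.
- oblong_cake: the same oblong cake; origin at the centre of its underside
- round_cake: a loose round brown cake, 62 mm diameter, 30 mm high, which shares the drying board with the oblong one, their centres about 135 mm apart; leave it. Origin at the centre of its underside.
- indicator: the indicator, a separate fixed flat grey housing 110 (x) x 206 (y) x 40 mm high; origin at the centre of its underside, z up. Four white keys stand in a row along its y on the side nearer the robot, 46 mm apart, in an order that changes; a flat dark display lies beyond them.
- round_key_top (a point): Round key (switch on), 26 mm diameter. Rises 13 mm above the housing (its top 53 mm above the slab) out of a 42 x 38 mm black bezel 3 mm thick; point on the middle of its flat top, z up.
- bar_key_top (a point): Bar key (zero), a plain oblong 36 mm along the indicator's x and 14 mm along its y. Rises 13 mm above the housing (its top 53 mm above the slab) out of a 42 x 38 mm black bezel 3 mm thick; point on the middle of its flat top, z up.
- square_key_top (a point): Square key (store), 25 x 25 mm. Rises 13 mm above the housing (its top 53 mm above the slab) out of a 42 x 38 mm black bezel 3 mm thick; point on the middle of its flat top, z up.
- cross_key_top (a point): Cross-shaped key, 30 mm across, arms 10 mm wide; not to be pressed. Rises 13 mm above the housing (its top 53 mm above the slab) out of a 42 x 38 mm black bezel 3 mm thick; point on the middle of its flat top, z up.
- round_key (a joint): depth by which the round key is pressed: 0 up, 0.006 m fully down; spring-loaded, needs 1.5 N to start and 5 N to be fully down, comes up by itself
- bar_key (a joint): depth by which the bar key is pressed: 0 up, 0.006 m fully down; spring-loaded, needs 1.5 N to start and 5 N to be fully down, comes up by itself
- square_key (a joint): depth by which the square key is pressed: 0 up, 0.006 m fully down; spring-loaded, needs 1.5 N to start and 5 N to be fully down, comes up by itself
- cross_key (a joint): depth by which the cross key is pressed: 0 up, 0.006 m fully down; spring-loaded, needs 1.5 N to start and 5 N to be fully down, comes up by itself
- lump_a: loose brown lump, 52 mm wide, 45 mm high, on the slab's far side; leave it
- lump_b: a second such lump, on the far side; leave it
- lump_c: a third such lump, on the near side; leave it
- mug: loose steel mug, 68 mm wide, 65 mm high, on the near side; leave it
- brush: loose brush, 180 mm long, lying on the far side; leave it. The origin of each of these loose things is at its underside's centre.
Things that resemble listed ones, but are neither listed nor needed, are in the scene too. Leave any blue look-alike of the oblong_cake alone.

How it is judged (in metres and radians):
On the way, in this order (a step that is already met when the one before it is completed fails the run):
1. the round key is pressed right down (4.2 mm or more) with the pan empty (value of joint round_key above 0.0042 m and contact force between oblong_cake and scale below 0.1 N), for 0.05 s.
2. then the bar key is pressed right down with the pan empty (value of joint bar_key above 0.0042 m and contact force between oblong_cake and scale below 0.1 N), for 0.05 s.
3. then the oblong cake lies flat on the pan, its centre within 30 mm of the pan's centre, let go and at rest (horizontal distance between oblong_cake_center and pan below 0.03 m and z of oblong_cake_center in the frame of pan below 0.021 m and angle between oblong_cake_center's own z axis and vertical below 0.1 rad and contact force between oblong_cake and scale above 0.5 N and contact force between the fingers and oblong_cake below 0.1 N and linear speed of oblong_cake below 0.02 m/s), for 0.2 s.
4. then the square key is pressed right down while the cake lies there (value of joint square_key above 0.0042 m and horizontal distance between oblong_cake_center and pan below 0.03 m and z of oblong_cake_center in the frame of pan below 0.021 m and angle between oblong_cake_center's own z axis and vertical below 0.1 rad and contact force between oblong_cake and scale above 0.5 N and contact force between the fingers and oblong_cake below 0.1 N), for 0.05 s.
At the end, for the whole second after the job is handed in: The oblong cake rests flat (within 0.1 rad) on the pan, its centre within 30 mm of the pan's centre, let go and still, and all four keys are up again (within 1.5 mm) (all of step 3 and value of joint each of round_key, bar_key, square_key, cross_key below 0.0015 m); the robot touches nothing.
It fails at once if the cross key is pressed by more than 3 mm, or two keys are pressed at once (both by more than 2 mm) (value of joint cross_key above 0.003 m or value of joint each of round_key, bar_key above 0.002 m or value of joint each of round_key, square_key above 0.002 m or value of joint each of round_key, cross_key above 0.002 m or value of joint each of bar_key, square_key above 0.002 m or value of joint each of bar_key, cross_key above 0.002 m or value of joint each of square_key, cross_key above 0.002 m).
It fails at once if the round or bar key is pressed while the cake is on the scale, or the square key while it is not ((value of joint any of round_key, bar_key above 0.0042 m and contact force between oblong_cake and scale above 0.3 N) or (value of joint square_key above 0.0042 m and contact force between oblong_cake and scale below 0.05 N)).
It fails at once if the oblong cake is dropped or thrown (faster than 0.6 m/s while the fingers do not hold it) or banged down on the scale (more than 40 N) ((linear speed of oblong_cake above 0.6 m/s and contact force between the fingers and oblong_cake below 0.1 N) or contact force between oblong_cake and scale above 40 N).
It fails at once if the round cake or another loose thing is moved by more than 25 mm (distance of any of round_cake, lump_a, lump_b, lump_c, mug, brush from where it was at the start of the episode above 0.025 m).
It also fails if it takes over 72 s, if anything falls off the work surface, if the arm or the gripper's body presses on something with over 40 N, if the wrist force passes 120 N, or if a joint passes its speed limit or range.

### The arm

A 6-joint arm with a two-finger parallel gripper is mounted at the origin on the work surface. World frame = base frame: x ahead of the robot, y to its left, z up, the work surface at z = 0. Lengths are in m, angles in degrees, forces in N, time in s.
With the tool pointing down it reaches from about 0.275 to 0.725 m from the base axis. Payload 5.6 kg.
Tool frame: the origin (TCP) lies midway between the tips of the shut fingers; the grasp point (between the pads) lies 19 mm behind it; z points along the fingers, y is the direction in which the jaws open and shut (so a half turn about z gives the same grasp; the last joint's range is limited). The gripper opens to 85 mm and grips with 20 to 120 N. Pads are 22 mm wide; open, the fingers measure 114 mm over their backs; the gripper's body (76 mm by 85 mm) begins 54 mm behind the grasp point. The pads swing forward as they close: fully open they stand 13 mm farther back than shut.
Start: joints at [-47.005, 14.616, 6.199, 0, -81.583, -16.306], TCP at [0.247, -0.491, 0.231] pointing down, gripper open.
Joint ranges: [-168.99, 168.99], [-69.2, 112.95], [-62.41, 85.93], [-164.36, 98.24], [-168.68, -3.75], [-174.98, 174.98]. Speed limits (degrees/s): [147.25, 147.25, 180, 180, 180, 180].

### API

Orientations are given as a 3x3 rotation matrix whose columns are the frame's x, y, z axes.
In Python, from workcell import manip, viewer, close_job gives the robot as it stands.
- The arm moves only by the tool step_arm, never from a script. Its argument "motion" is a list of rows, each a list of 3 entries, a list of its own where there are three numbers: the shift along the world's x, y, z in m, then the turn, a rotation vector about the world's x, y, z in degrees, then the closure in counts, from 0 (fully open) to 255 (shut). In form: [[[dx, dy, dz], [ax, ay, az], grip], ...]. A call has 1 to 10 rows; each row shifts and turns the pose as measured when the row begins; what a row does not reach is not made up. A row lasts 1/12 s, in which the tool goes at most 41.7 mm and 7.16 degrees, less where a joint would pass 70% of its speed; a pose out of reach is approached as far as the arm can. A call is refused whole if a number of a shift passes 0.0417 or a number of a turn 7.16, either way. A call with a gripper value outside its range is refused whole. The fingers move at their own pace and stop on an object; "grip_force" is the grip in N (left out, the last holds). Time passes only in rows, so rows that do not move let the fingers close. It gives the time, the measured TCP pose, the force and the opening at its end, in the units of the state.
- manip.sense(): the state, without advancing time (a new reading comes with each control period).
- viewer.read_camera(name): name is "scene" or "top"; returns (picture, depth): 400x640x3 uint8, blue, green, red; 400x640 float32, m along the optical axis (not along the pixel's ray), 0 where there is no reading.
- viewer.get_calibration(name): a dict with "fx", "fy", "cx", "cy" (pixels), "view" (4x4, takes a point from world to camera coordinates). Camera axes: x right, y down, z forward; pixel columns grow to the right and rows downward; lengths in m; the calibration is good to about 2 mm. A picture is of the moment at which its call begins. get_calibration takes no time and is no camera call.
- close_job(): hands the job in, once; it reports no verdict.
The state is a dict: "t": time; "qpos": joint angles; "joint_velocities": joint speeds; "tau": joint torques, N m; "tool_pos": TCP position; "orientation": TCP orientation; "ft_force": force on the tool from outside, world axes, zero at the start; "wrist_torque": the same for the moment, N m; "gripper_width": finger opening in m.
Only numpy, scipy, OpenCV 4.12 (cv2) and the standard library are available. Lean on these libraries where they do the work, as an engineer would, in place of code of your own. Each camera call takes 0.05 s, during which the arm holds its last target. There are 200 camera calls.

## Working session

There is one attempt and no reset: what is moved stays moved. The work goes in short steps, Python scripts to look and compute and a tool call to move; the robot and the scene stay as the last step left them, time stands still between calls to the robot, and variables do not carry over. Pictures are saved under pics/ and viewed, about 8 in all and at most 12, crops included, and the job is handed in when it is done.

Besides the shell and the picture viewer there is one more tool, called after "Request:" as name(argument=value, ...) on one line, values as JSON. step_arm: Moves the arm, as the interface text tells. Its arguments: {"type":"object","properties":{"motion":{"type":"array","items":{"type":"array"}},"grip_force":{"type":"number"}},"required":["motion"]}

```bash
mkdir -p pics
cat > h.py <<'E'
import numpy as np, cv2
from workcell import manip, viewer, close_job
def grab(name):
    im,d=viewer.read_camera(name); return im.copy(),d.copy(),viewer.get_calibration(name)
def world(d,c):
    v,u=np.mgrid[0:d.shape[0],0:d.shape[1]]
    P=np.stack([(u-c["cx"])/c["fx"]*d,(v-c["cy"])/c["fy"]*d,d],-1)
    V=np.linalg.inv(np.array(c["view"]));W=P@V[:3,:3].T+V[:3,3]
    W[d==0]=np.nan
    return W
E
python3 - <<'E'
from h import *
im,d,c=grab("top");np.savez('top.npz',im=im,d=d,W=world(d,c))
print(c,manip.sense())
cv2.imwrite('pics/top.png',cv2.resize(im,(800,500)))
im,d,c=grab("scene");np.savez('scene.npz',im=im,d=d,W=world(d,c))
cv2.imwrite('pics/scene.png',cv2.resize(im,(800,500)))
E
```

```text
{'fx': 503.2259644042545, 'fy': 503.2259644042545, 'cx': 315.9535631852595, 'cy': 190.5626899436103, 'view': array([[-0.024323  , -0.99943836,  0.02305128, -0.00666205],
       [-0.99702628,  0.02256482, -0.07368465,  0.49040567],
       [ 0.07312312, -0.02477496, -0.99701515,  1.19826752],
       [ 0.        ,  0.        ,  0.        ,  1.        ]])} {'t': 0.05, 'qpos': array([-4.70043910e+01,  1.46532109e+01,  6.12965471e+00, -2.59084663e-02,
       -8.15827719e+01, -1.63060198e+01]), 'joint_velocities': array([-0.02000512,  0.00593115,  0.08008294,  0.0113926 , -0.0066939 ,
        0.04741477]), 'tau': array([-3.20741885e-03, -3.87992191e+01,  2.38769567e+01,  5.38756728e+00,
       -3.47749185e-03,  5.71002317e-05]), 'tool_pos': array([ 0.24685346, -0.49093317,  0.23039069]), 'orientation': array([[-8.93482887e-01, -4.49096258e-01, -9.38350463e-04],
       [-4.49097229e-01,  8.93481346e-01,  1.66235814e-03],
       [ 9.18398149e-05,  1.90669914e-03, -9.99998178e-01]]), 'ft_force': array([-0.53330018, -0.64389146, -0.1816071 ]), 'wrist_torque': array([-0.03137398,  0.02700206, -0.03105736]), 'gripper_width': 0.08551003270031698}
```

View pics/top.png

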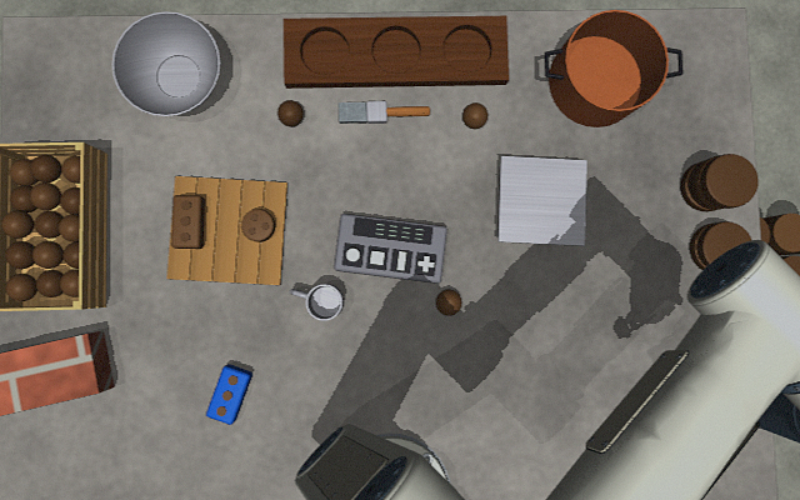

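View pics/scene.png

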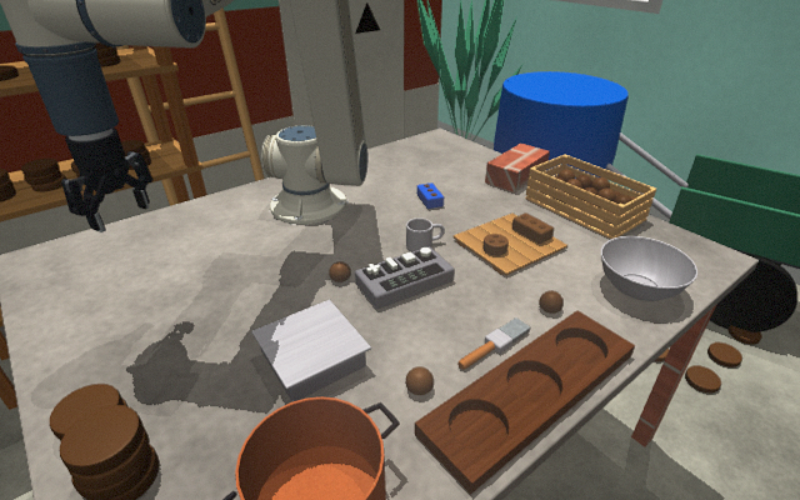

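The top view (800x500 scale) shows the oblong cake at (187,221), round cake (258,225), pan (543,199), keys in the order round (353,254), square (376,257), bar (401,261), cross (426,264), mug (325,300), and the blue look-alike at (229,393).

Run:
```python
from h import *
z=np.load('top.npz');W=z['W'];im=z['im']
def rect(n,u0,u1,v0,v1,z0,z1,f=None):
    u0,u1,v0,v1=[int(a*.8) for a in(u0,u1,v0,v1)]
    w=W[v0:v1,u0:u1].reshape(-1,3);p=im[v0:v1,u0:u1].reshape(-1,3).astype(int)
    m=(w[:,2]>z0)&(w[:,2]<z1)
    if f is not None:m&=f(p)
    q=w[m];r=cv2.minAreaRect((q[:,:2]*1000).astype(np.float32))
    print(n,m.sum(),'rect',np.round(r[0],1),np.round(r[1],1),round(r[2],1),'mean',np.round(q.mean(0)*1000,1),'zmed',np.median(q[:,2]).round(4))
rect('pan',485,600,140,255,.05,.07)
rect('oblong',160,215,180,262,.04,.065)
rect('round',235,282,200,250,.036,.06)
rect('housing',325,455,200,295,.03,.07)
wh=lambda p:(p.min(1)>150)
for n,u,v in(('kround',353,254),('ksq',376,257),('kbar',401,261),('kcross',426,264)):
    rect(n,u-12,u+12,v-14,v+14,.035,.07,wh)
rect('mug',285,350,275,325,.02,.09)
rect('slab',560,640,350,400,-.02,.02)
rect('lumpc',430,468,285,320,.01,.06)
```

```text
pan 4767 rect [ 553.2 -296.3] [165.6 164.3] 85.9 mean [ 552.3 -295.5   59.6] zmed 0.0596
oblong 1003 rect [529.2 375.1] [55.9 99.5] 88.2 mean [528.6 373.3  50.6] zmed 0.0509
round 538 rect [520.6 242.6] [60.  58.9] 2.6 mean [519.7 242.4  44.7] zmed 0.0447
housing 4011 rect [459.7  -8. ] [241.6 152.1] 88.5 mean [469.1  -6.9  42.1] zmed 0.041
kround 85 rect [458.9  63. ] [23.  21.1] 88.1 mean [458.9  63.4  55.6] zmed 0.0555
ksq 102 rect [452.6  18.3] [23.6 23.6] 79.1 mean [452.3  18.4  55.7] zmed 0.0558
kbar 83 rect [446.2 -28.3] [14.6 32.8] 88.1 mean [446.  -27.4  55. ] zmed 0.0552
kcross 85 rect [439.6 -74.2] [24.9 26.8] 37.1 mean [439.  -73.1  55. ] zmed 0.0555
mug 304 rect [383.  128.3] [94.8 67.3] 43.2 mean [375.5 131.   54.9] zmed 0.06
slab 2427 rect [ 216.4 -411.3] [159.1  95.3] 88.4 mean [ 218.5 -407.    -0.8] zmed -0.0008
lumpc 350 rect [ 365.6 -116.1] [48.5 49.5] 26.5 mean [ 365.4 -114.6   35.4] zmed 0.0362
```

Request:
step_arm(motion=[[[0.014,0.037,0],[0,0,-5.7],255],[[0.014,0.037,0],[0,0,-5.7],255],[[0.014,0.037,0],[0,0,-5.7],255],[[0.014,0.037,0],[0,0,-5.7],255],[[0.014,0.037,0],[0,0,-5.7],255],[[0.014,0.037,0],[0,0,0],255],[[0.014,0.037,0],[0,0,0],255],[[0.014,0.037,0],[0,0,0],255],[[0.014,0.037,0],[0,0,0],255],[[0.014,0.037,0],[0,0,0],255]])

```text
t: 0.93
tool_pos: [0.3816, -0.1156, 0.2242]
orientation: [[-0.999, 0.051, -0.007], [0.051, 0.999, 0.01], [0.008, 0.01, -1.0]]
ft_force: [1.5, -0.1, 0.5]
gripper_width: -0.0005
```

Request:
step_arm(motion=[[[0.014,0.037,-0.02],[0,0,0],255],[[0.014,0.037,-0.02],[0,0,0],255],[[0.014,0.037,-0.02],[0,0,0],255],[[0,0,-0.02],[0,0,0],255],[[0,0,-0.02],[0,0,0],255],[[0,0,0],[0,0,0],255]])

```text
t: 1.43
tool_pos: [0.4214, -0.0024, 0.1264]
orientation: [[-0.999, 0.04, -0.003], [0.04, 0.999, 0.012], [0.004, 0.012, -1.0]]
ft_force: [-0.8, -0.2, -0.3]
gripper_width: -0.0001
```

Request:
step_arm(motion=[[[0.013,0.022,0],[-0.7,0,0],255],[[0.013,0.022,0],[0,0,0],255],[[0.013,0.022,-0.015],[0,0,0],255],[[0,0,-0.02],[0,0,0],255],[[0,0,0],[0,0,0],255],[[0,0,0],[0,0,0],255]])

```text
t: 1.93
tool_pos: [0.4627, 0.0648, 0.0946]
orientation: [[-0.999, 0.042, -0.002], [0.042, 0.999, -0.003], [0.002, -0.003, -1.0]]
ft_force: [1.0, -0.0, -0.8]
gripper_width: -0.0002
```

Request:
step_arm(motion=[[[-0.003,-0.001,-0.015],[0,0,0],255],[[0,0,-0.015],[0,0,0],255],[[0,0,-0.006],[0,0,0],255],[[0,0,0],[0,0,0],255],[[0,0,-0.003],[0,0,0],255]])

```text
t: 2.35
tool_pos: [0.4627, 0.0618, 0.062]
orientation: [[-0.999, 0.044, 0.007], [0.044, 0.999, -0.001], [-0.007, -0.001, -1.0]]
ft_force: [0.1, -0.2, 0.3]
gripper_width: -0.0002
```

Request:
step_arm(motion=[[[-0.003,0.001,-0.006],[0,0,0],255],[[0,0,-0.005],[0,0,0],255],[[0,0,-0.004],[0,0,0],255],[[0,0,-0.003],[0,0,0],255]])

```text
t: 2.68
tool_pos: [0.4611, 0.0627, 0.0493]
orientation: [[-0.999, 0.043, 0.012], [0.043, 0.999, -0.001], [-0.012, -0.0, -1.0]]
ft_force: [-19.9, 2.7, 49.4]
gripper_width: 0.0002
```

Request:
step_arm(motion=[[[0,0,0.001],[0,0,0],255]])

```text
t: 2.77
tool_pos: [0.461, 0.0628, 0.0517]
orientation: [[-0.999, 0.043, 0.013], [0.043, 0.999, -0.001], [-0.013, -0.0, -1.0]]
ft_force: [-2.9, -0.2, 5.0]
gripper_width: -0.0001
```

Run:
```python
from h import *
s=manip.sense();print(s['tool_pos'],s['ft_force'])
im,d,c=grab("scene")
W=world(d,c);print(np.array(c['view'])[:3])
P=np.array([.459,.03,.05,1]);q=np.array(c['view'])@P;u=int(c['fx']*q[0]/q[2]+c['cx']);v=int(c['fy']*q[1]/q[2]+c['cy']);print(u,v)
cv2.imwrite('pics/press1.png',cv2.resize(im[v-60:v+60,u-80:u+80],(800,600),interpolation=cv2.INTER_CUBIC))
```

```text
[0.46095813 0.06281892 0.05169133] [-2.92006012 -0.18980703  5.01852619]
[[ 0.6285324   0.77774618  0.00760867 -0.29521617]
 [ 0.44132002 -0.34856157 -0.82688661 -0.13877293]
 [-0.64045582  0.52308289 -0.56231721  1.43272834]]
332 204
```

View pics/press1.png

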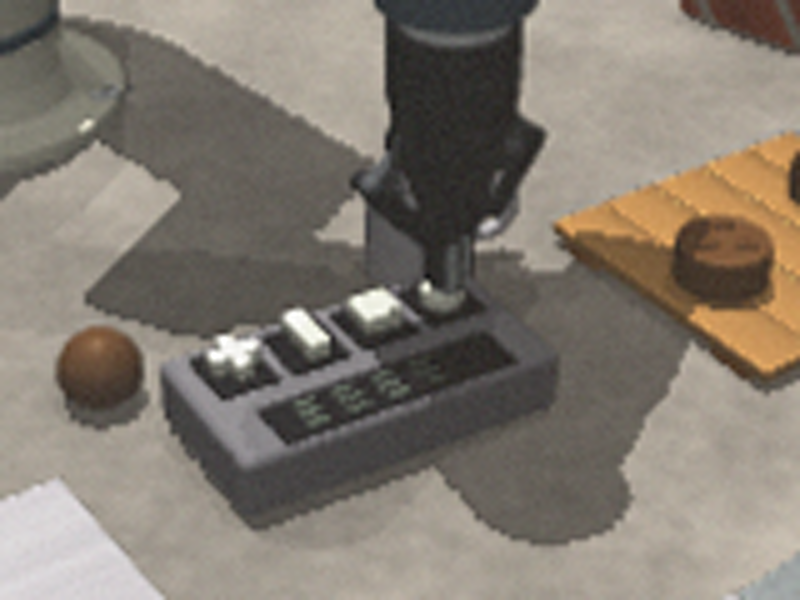

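The fingertips stand on the round key (crop 440,290), pressed to its stop (49 N, then 5 N). Next is the bar key.

Request:
step_arm(motion=[[[0,0,0.02],[0,0.7,0],255],[[0,0,0.02],[0,0,0],255],[[-0.004,-0.03,0],[0,0,0],255],[[-0.004,-0.03,0],[0,0,0],255],[[-0.004,-0.03,0],[0,0,0],255],[[0,0,0],[0,0,0],255],[[0,0,0],[0,0,0],255]])

```text
t: 3.4
tool_pos: [0.4502, -0.0294, 0.0949]
orientation: [[-0.999, 0.038, 0.006], [0.038, 0.999, -0.0], [-0.006, -0.0, -1.0]]
ft_force: [0.2, 0.2, 0.8]
gripper_width: -0.0002
```

Request:
step_arm(motion=[[[-0.003,0.001,-0.015],[0,0,0],255],[[0,0,-0.015],[0,0,0],255],[[0,0,-0.003],[0,0,0],255],[[0,0,0],[0,0,0],255]])

```text
t: 3.73
tool_pos: [0.4484, -0.0276, 0.0615]
orientation: [[-0.999, 0.038, 0.009], [0.038, 0.999, -0.0], [-0.009, 0.0, -1.0]]
ft_force: [-0.4, 1.2, 1.3]
gripper_width: -0.0002
```

Request:
step_arm(motion=[[[-0.001,0,-0.004],[0,0,0],255],[[0,0,-0.003],[0,0,0],255],[[0,0,-0.002],[0,0,0],255],[[0,0,0],[0,0,0],255]])

```text
t: 4.07
tool_pos: [0.4481, -0.0268, 0.0533]
orientation: [[-0.999, 0.035, 0.01], [0.035, 0.999, -0.001], [-0.01, -0.001, -1.0]]
ft_force: [-1.7, -0.9, 2.9]
gripper_width: 0.0001
```

Request:
step_arm(motion=[[[0,0,-0.002],[0,0,0],255],[[0,0,-0.002],[0,0,0],255],[[0,0,0],[0,0,0],255]])

```text
t: 4.32
tool_pos: [0.4483, -0.0268, 0.0503]
orientation: [[-0.999, 0.035, 0.011], [0.035, 0.999, -0.001], [-0.011, -0.001, -1.0]]
ft_force: [-2.9, -0.4, 4.5]
gripper_width: -0.0003
```

Request:
step_arm(motion=[[[0,0,-0.002],[0,0,0],255],[[0,0,-0.001],[0,0,0],255],[[0,0,0],[0,0,0],255]])

```text
t: 4.57
tool_pos: [0.4484, -0.0268, 0.0506]
orientation: [[-0.999, 0.034, 0.012], [0.034, 0.999, -0.002], [-0.012, -0.001, -1.0]]
ft_force: [-2.5, -0.3, 4.3]
gripper_width: 0.0
```

Request:
step_arm(motion=[[[0,0,-0.004],[0,0,0],255],[[0,0,-0.004],[0,0,0],255]])

```text
t: 4.73
tool_pos: [0.4491, -0.027, 0.0489]
orientation: [[-0.999, 0.031, 0.014], [0.031, 1.0, -0.003], [-0.015, -0.003, -1.0]]
ft_force: [-25.7, 8.3, 59.4]
gripper_width: 0.0004
```

Request:
step_arm(motion=[[[0,0,0.03],[0,0.8,0],255],[[0,0,0.035],[0,0,0],255],[[0.0073,0.037,0.03],[0,0,0],0],[[0.0073,0.037,0],[0,0,0],0],[[0.0073,0.037,0],[0,0,0],0],[[0.0073,0.037,0],[0,0,0],0],[[0.0073,0.037,0],[0,0,0],0],[[0.0073,0.037,0],[0,0,0],0],[[0.0073,0.037,0],[0,0,0],0],[[0.0073,0.037,0],[0,0,0],0]])

```text
t: 5.57
tool_pos: [0.5092, 0.2745, 0.1497]
orientation: [[-0.999, 0.041, 0.015], [0.041, 0.999, 0.008], [-0.015, 0.008, -1.0]]
ft_force: [0.3, -1.0, 0.6]
gripper_width: 0.0857
```

Request:
step_arm(motion=[[[0.0073,0.037,0],[0,0,0],0],[[0.0073,0.037,0],[0,0,0],0],[[0.007,0.037,0],[0,0,0],0],[[0,0,0],[0,0,0],0],[[0,0,0],[0,0,0],0]])

```text
t: 5.98
tool_pos: [0.5313, 0.4004, 0.1452]
orientation: [[-0.999, 0.036, 0.015], [0.036, 0.999, 0.011], [-0.015, 0.011, -1.0]]
ft_force: [0.5, -0.1, -1.1]
gripper_width: 0.0858
```

Request:
step_arm(motion=[[[-0.002,-0.026,0],[-0.6,0.8,0],0],[[0,0,-0.015],[0,0,0],0],[[0,0,-0.02],[0,0,0],0],[[0,0,-0.015],[0,0,0],0],[[0,0,0],[0,0,0],0],[[0,0,0],[0,0,0],0]])

```text
t: 6.48
tool_pos: [0.5295, 0.3724, 0.0929]
orientation: [[-0.999, 0.036, 0.002], [0.036, 0.999, 0.002], [-0.002, 0.002, -1.0]]
ft_force: [0.7, 0.6, 0.2]
gripper_width: 0.0851
```

Run:
```python
from h import *
s=manip.sense();print(s['tool_pos'],s['orientation'],s['qpos'])
im,d,c=grab("top")
im2,d,c2=grab("scene")
def pix(c,P):
    q=np.array(c['view'])@np.array(list(P)+[1]);return int(c['fx']*q[0]/q[2]+c['cx']),int(c['fy']*q[1]/q[2]+c['cy'])
o=[]
for i,cc in((im,c),(im2,c2)):
    u,v=pix(cc,[.529,.374,.05]);v=max(v,75);u=max(u,50);o.append(cv2.resize(i[v-75:v+75,u-50:u+50],(400,600),interpolation=cv2.INTER_CUBIC))
cv2.imwrite('pics/cake.png',np.hstack(o))
```

```text
[0.52949448 0.37243193 0.09291104] [[-0.99933889  0.03629885  0.00204393]
 [ 0.03630341  0.99933831  0.00223866]
 [-0.00196132  0.00231138 -0.99999541]] [ 4.89223410e+01  2.92988170e+01  7.73743022e+00  4.30395630e-03
 -6.82649738e+01 -1.41004292e+02]
```

View pics/cake.png

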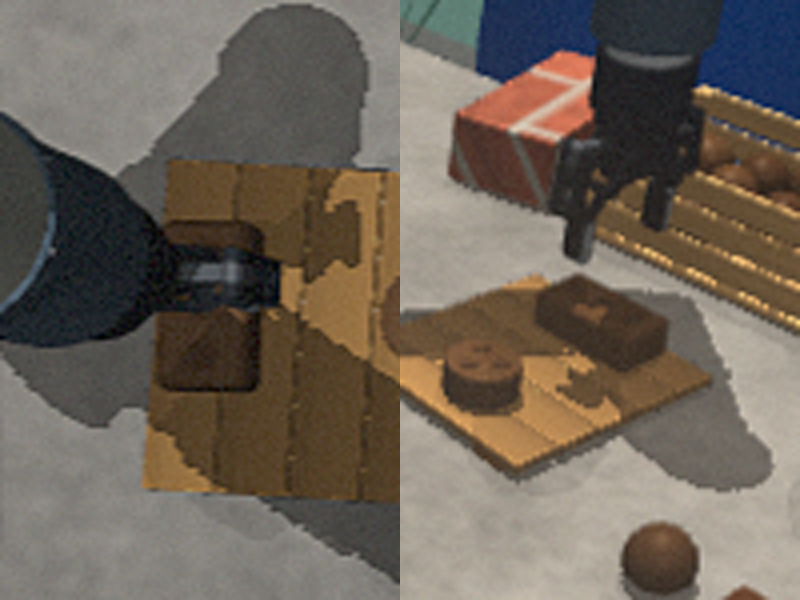

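The open fingers straddle the oblong cake, left view (205,305), with its yaw matching. Going down.

Request:
step_arm(motion=[[[0,0.002,-0.02],[0,0,0],0],[[0,0,-0.02],[0,0,0],0],[[0,0,-0.015],[0,0,0],0],[[0,0,-0.01],[0,0,0],0],[[0,0,0],[0,0,0],0],[[0,0,0],[0,0,0],0]])

```text
t: 7.08
tool_pos: [0.5339, 0.3779, 0.035]
orientation: [[-0.999, 0.036, 0.014], [0.036, 0.999, 0.013], [-0.014, 0.014, -1.0]]
ft_force: [0.4, 0.1, 0.3]
gripper_width: 0.0857
```

Request:
step_arm(motion=[[[-0.004,-0.003,-0.007],[-0.7,0.8,0],0],[[0,0,-0.006],[0,0,0],0],[[0,0,0],[0,0,0],0]])

```text
t: 7.33
tool_pos: [0.531, 0.376, 0.0243]
orientation: [[-0.999, 0.035, 0.003], [0.035, 0.999, 0.003], [-0.003, 0.003, -1.0]]
ft_force: [-0.6, 0.2, -0.4]
gripper_width: 0.0855
```

Request:
step_arm(motion=[[[-0.002,-0.001,-0.008],[-0.2,0.2,0],0],[[0,0,-0.002],[0,0,0],0],[[0,0,0],[0,0,0],0]])

```text
t: 7.58
tool_pos: [0.5293, 0.3753, 0.0142]
orientation: [[-0.999, 0.035, 0.0], [0.035, 0.999, 0.0], [-0.0, 0.0, -1.0]]
ft_force: [0.0, -0.1, 1.1]
gripper_width: 0.0854
```

Request:
step_arm(motion=[[[0,0,0],[0,0,0],255],[[0,0,0],[0,0,0],255],[[0,0,0],[0,0,0],255],[[0,0,0],[0,0,0],255],[[0,0,0],[0,0,0],255],[[0,0,0],[0,0,0],255]], grip_force=30)

```text
t: 8.08
tool_pos: [0.5291, 0.3751, 0.0142]
orientation: [[-0.999, 0.035, 0.0], [0.035, 0.999, 0.0], [0.0, 0.0, -1.0]]
ft_force: [-0.0, 0.5, -0.4]
gripper_width: 0.0537
```

Gripped at 53.7 mm. Lifting straight up.

Request:
step_arm(motion=[[[0,0,0.01],[0,0,0],255],[[0,0,0.02],[0,0,0],255],[[0,0,0.025],[0,0,0],255],[[0,0,0.025],[0,0,0],255],[[0,0,0.025],[0,0,0],255],[[0,0,0.02],[0,0,0],255],[[0,0,0.02],[0,0,0],255],[[0,0,0],[0,0,0],255]], grip_force=40)

```text
t: 8.75
tool_pos: [0.5267, 0.3723, 0.1681]
orientation: [[-0.999, 0.036, -0.003], [0.036, 0.999, -0.003], [0.003, -0.004, -1.0]]
ft_force: [0.2, -0.7, -0.5]
gripper_width: 0.0535
```

Request:
step_arm(motion=[[[0.001,-0.015,0],[0,0,0],255],[[0.001,-0.025,0],[0,0,0],255],[[0.001,-0.035,0],[0,0,0],255],[[0.001,-0.035,0],[0,0,0],255],[[0.001,-0.035,0],[0,0,0],255],[[0.001,-0.035,0],[0,0,0],255],[[0.001,-0.035,0],[0,0,0],255],[[0.001,-0.035,0],[0,0,0],255],[[0.001,-0.035,0],[0,0,0],255],[[0.001,-0.035,0],[0,0,0],255]])

```text
t: 9.58
tool_pos: [0.5303, 0.0416, 0.1667]
orientation: [[-1.0, 0.027, -0.006], [0.027, 1.0, -0.001], [0.006, -0.001, -1.0]]
ft_force: [0.9, 0.2, -1.5]
gripper_width: 0.0534
```

Request:
step_arm(motion=[[[0.001,-0.035,0],[0,0,0],255],[[0.001,-0.035,0],[0,0,0],255],[[0.001,-0.035,0],[0,0,0],255],[[0.001,-0.035,0],[0,0,0],255],[[0.001,-0.035,0],[0,0,0],255],[[0.001,-0.03,0],[0,0,0],255],[[0.001,-0.02,0],[0,0,0],255],[[0.001,-0.01,0],[0,0,0],255],[[0,0,0],[0,0,0],255]])

```text
t: 10.33
tool_pos: [0.5285, -0.2142, 0.1643]
orientation: [[-0.999, 0.035, -0.013], [0.035, 0.999, -0.001], [0.013, -0.001, -1.0]]
ft_force: [0.8, -0.0, -1.8]
gripper_width: 0.0538
```

Request:
step_arm(motion=[[[0.006,-0.02,0],[0,-0.7,0],255],[[0.007,-0.025,0],[0,0,0],255],[[0.007,-0.025,-0.01],[0,0,0],255],[[0.003,-0.007,-0.015],[0,0,0],255],[[0,0,-0.01],[0,0,0],255],[[0,0,0],[0,0,0],255],[[0,0,0],[0,0,0],255]])

```text
t: 10.92
tool_pos: [0.5506, -0.2888, 0.1272]
orientation: [[-0.999, 0.032, -0.002], [0.032, 0.999, 0.002], [0.002, 0.002, -1.0]]
ft_force: [0.0, 0.5, -0.8]
gripper_width: 0.0535
```

Run:
```python
from h import *
s=manip.sense();print(s['tool_pos'],s['orientation'])
im,d,c=grab("top")
im2,d2,c2=grab("scene")
def pix(c,P):
    q=np.array(c['view'])@np.array(list(P)+[1]);return int(c['fx']*q[0]/q[2]+c['cx']),int(c['fy']*q[1]/q[2]+c['cy'])
o=[]
for i,cc in((im,c),(im2,c2)):
    u,v=pix(cc,[.553,-.296,.08]);v=max(v,75);u=max(u,50);o.append(cv2.resize(i[v-75:v+75,u-50:u+50],(400,600),interpolation=cv2.INTER_CUBIC))
cv2.imwrite('pics/pan.png',np.hstack(o))
```

```text
[ 0.5506427  -0.28880284  0.12722726] [[-0.99948572  0.03203161 -0.00150707]
 [ 0.03202795  0.99948412  0.00238882]
 [ 0.00158281  0.00233933 -0.99999601]]
```

View pics/pan.png

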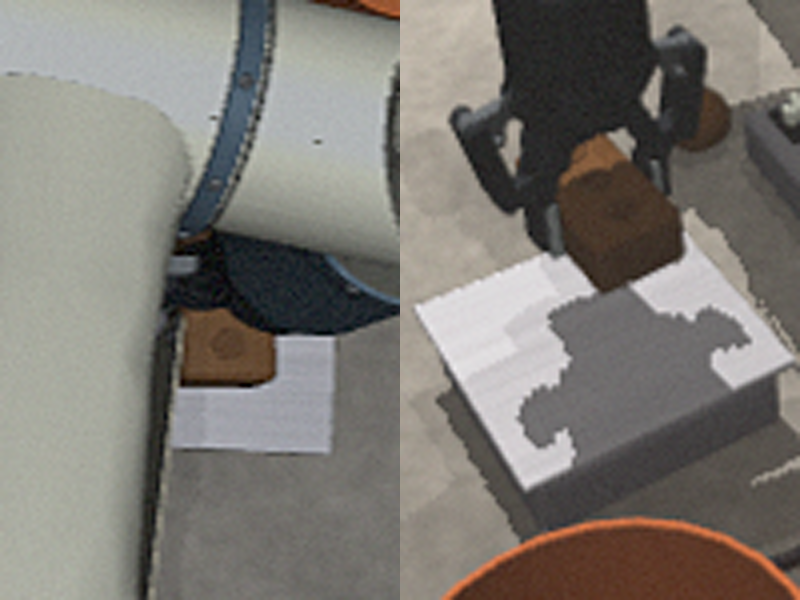

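The cake is held level above the pan: right view, cake at (620,220), pan centred near (605,360).

Request:
step_arm(motion=[[[0.002,-0.007,-0.012],[0,0,0],255],[[0,0,-0.012],[0,0,0],255],[[0,0,-0.012],[0,0,0],255],[[0,0,-0.008],[0,0,0],255],[[0,0,0],[0,0,0],255],[[0,0,0],[0,0,0],255]])

```text
t: 11.52
tool_pos: [0.5553, -0.2946, 0.0844]
orientation: [[-1.0, 0.027, 0.006], [0.027, 1.0, -0.0], [-0.006, 0.0, -1.0]]
ft_force: [0.1, -0.1, -0.0]
gripper_width: 0.0536
```

Request:
step_arm(motion=[[[-0.003,-0.001,-0.008],[0,0.4,0],255],[[0,0,-0.006],[0,0,0],255],[[0,0,-0.004],[0,0,0],255],[[0,0,0],[0,0.2,0],255],[[0,0,0],[0,0,0],255]])

```text
t: 11.93
tool_pos: [0.5529, -0.2961, 0.0662]
orientation: [[-1.0, 0.026, -0.003], [0.026, 1.0, -0.001], [0.003, -0.001, -1.0]]
ft_force: [0.5, -0.7, -1.0]
gripper_width: 0.0534
```

Request:
step_arm(motion=[[[0,0,-0.002],[0,-0.1,0],255],[[0,0,-0.002],[0,0,0],255],[[0,0,0],[0,0,0],255]])

```text
t: 12.18
tool_pos: [0.5534, -0.2962, 0.0623]
orientation: [[-1.0, 0.026, 0.0], [0.026, 1.0, -0.002], [-0.0, -0.002, -1.0]]
ft_force: [-0.1, 0.3, -2.5]
gripper_width: 0.0533
```

Request:
step_arm(motion=[[[0,0,-0.001],[0.1,0,0],255],[[0,0,-0.001],[0,0,0],255],[[0,0,0],[0,0,0],255]])

```text
t: 12.43
tool_pos: [0.5536, -0.2963, 0.0605]
orientation: [[-1.0, 0.026, 0.001], [0.026, 1.0, 0.0], [-0.001, 0.0, -1.0]]
ft_force: [-1.1, 0.1, -0.6]
gripper_width: 0.0537
```

Request:
step_arm(motion=[[[0,0,-0.001],[0,0,0],255],[[0,0,0],[0,0,0],255]])

```text
t: 12.6
tool_pos: [0.5537, -0.2964, 0.0595]
orientation: [[-1.0, 0.026, 0.001], [0.026, 1.0, -0.0], [-0.001, -0.0, -1.0]]
ft_force: [-0.8, 0.1, -1.8]
gripper_width: 0.0538
```

Request:
step_arm(motion=[[[0,0,-0.001],[0,0,0],255],[[0,0,0],[0,0,0],255]])

```text
t: 12.77
tool_pos: [0.554, -0.2965, 0.0595]
orientation: [[-1.0, 0.026, 0.002], [0.026, 1.0, -0.001], [-0.002, -0.001, -1.0]]
ft_force: [0.0, -0.4, -1.7]
gripper_width: 0.0535
```

Request:
step_arm(motion=[[[0,0,-0.0015],[0,0,0],255],[[0,0,0],[0,0,0],255]])

```text
t: 12.93
tool_pos: [0.5543, -0.2966, 0.0596]
orientation: [[-1.0, 0.025, 0.003], [0.025, 1.0, -0.002], [-0.003, -0.001, -1.0]]
ft_force: [-0.6, 1.1, -1.7]
gripper_width: 0.0534
```

Request:
step_arm(motion=[[[0,0,0],[0,0,0],85],[[0,0,0],[0,0,0],70],[[0,0,0],[0,0,0],40],[[0,0,0],[0,0,0],0],[[0,0,0],[0,0,0],0],[[0,0,0],[0,0,0],0]])

```text
t: 13.43
tool_pos: [0.555, -0.297, 0.0597]
orientation: [[-1.0, 0.025, 0.005], [0.025, 1.0, -0.002], [-0.005, -0.002, -1.0]]
ft_force: [0.4, 0.1, -0.4]
gripper_width: 0.0855
```

Request:
step_arm(motion=[[[0,0,0.012],[0,0,0],0],[[0,0,0.02],[0,0,0],0],[[0,0,0.03],[0,0,0],0],[[0,0,0.03],[0,0,0],0],[[0,0,0],[0,0,0],0],[[0,0,0],[0,0,0],0]])

```text
t: 13.93
tool_pos: [0.5527, -0.2964, 0.153]
orientation: [[-1.0, 0.026, -0.001], [0.026, 1.0, -0.001], [0.001, -0.001, -1.0]]
ft_force: [0.1, 0.2, -0.7]
gripper_width: 0.0853
```

Request:
step_arm(motion=[[[-0.011,0.034,0],[0,0,0],0],[[-0.011,0.034,0],[0,0,0],0],[[-0.011,0.034,0],[0,0,0],0],[[-0.011,0.034,0],[0,0,0],255],[[-0.011,0.034,0],[0,0,0],255],[[-0.011,0.034,0],[0,0,0],255],[[-0.011,0.034,0],[0,0,0],255],[[-0.011,0.034,0],[0,0,0],255],[[0,0,0],[0,0,0],255],[[0,0,0],[0,0,0],255]])

```text
t: 14.77
tool_pos: [0.4568, -0.0156, 0.1469]
orientation: [[-1.0, 0.029, -0.005], [0.029, 1.0, -0.001], [0.005, -0.001, -1.0]]
ft_force: [0.9, -0.8, 0.8]
gripper_width: 0.0008
```

Run:
```python
from h import *
s=manip.sense();print(s['tool_pos'],s['orientation'])
im2,d2,c2=grab("scene")
W=world(d2,c2);m=(W[...,2]>.085)&(W[...,2]<.105)&(abs(W[...,0]-.553)<.1)&(abs(W[...,1]+.296)<.1)
q=W[m];print(m.sum(),cv2.minAreaRect((q[:,:2]*1000).astype(np.float32)),np.median(q[:,2]),q.mean(0))
cv2.imwrite('pics/placed.png',cv2.resize(im2[150:350,150:420],(800,592)))
```

```text
[ 0.45675499 -0.0155745   0.14687248] [[-0.99957312  0.02882061 -0.00478986]
 [ 0.02882733  0.99958351 -0.00133949]
 [ 0.00474927 -0.001477   -0.99998763]]
804 ((555.2265014648438, -298.1566467285156), (53.446807861328125, 101.013427734375), 89.47472381591797) 0.09537893643573114 [ 0.56150327 -0.29981331  0.09467064]
```

View pics/placed.png

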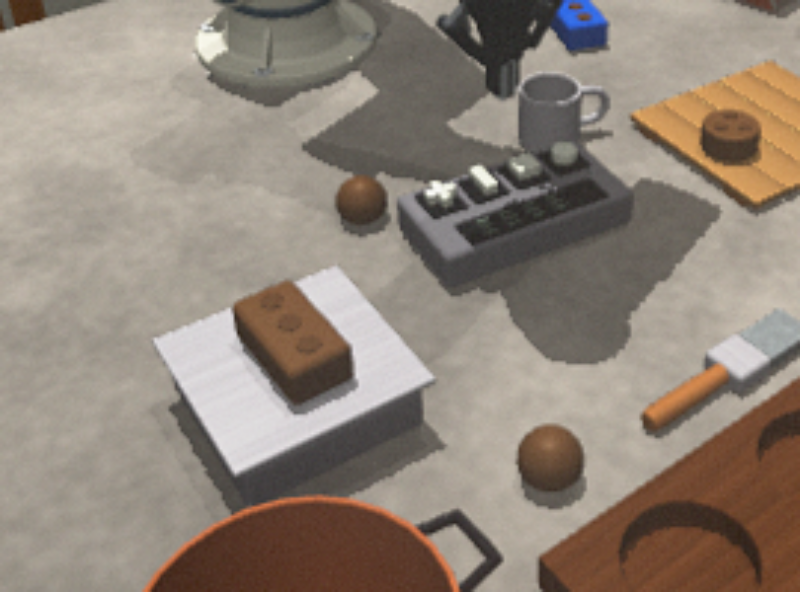

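The cake lies flat in the middle of the pan, crop (293,340), measured within 3 mm of centre. Next is the square key.

Request:
step_arm(motion=[[[-0.002,0.017,0],[0,0,0],255],[[-0.002,0.017,0],[0,0,0],255],[[0,0,-0.015],[0,0,0],255],[[0,0,-0.02],[0,0,0],255],[[0,0,-0.012],[0,0,0],255],[[0,0,0],[0,0,0],255],[[0,0,0],[0,0,0],255]])

```text
t: 15.4
tool_pos: [0.4552, 0.0135, 0.0971]
orientation: [[-0.999, 0.039, -0.005], [0.039, 0.999, -0.003], [0.005, -0.003, -1.0]]
ft_force: [0.6, 1.5, 0.8]
gripper_width: -0.0002
```

Request:
step_arm(motion=[[[-0.003,0.005,-0.01],[0,0,0],255],[[0,0,-0.015],[0,0,0],255],[[0,0,-0.007],[0,0,0],255],[[0,0,0],[0,0,0],255],[[0,0,0],[0,0,0],255]])

```text
t: 15.82
tool_pos: [0.4555, 0.0159, 0.0672]
orientation: [[-0.999, 0.044, -0.0], [0.044, 0.999, -0.003], [0.0, -0.003, -1.0]]
ft_force: [0.2, 0.6, -0.0]
gripper_width: -0.0001
```

Request:
step_arm(motion=[[[-0.003,0.002,-0.005],[0,0,0],255],[[0,0,-0.004],[0,0,0],255],[[0,0,-0.004],[0,0,0],255],[[0,0,-0.003],[0,0,0],255],[[0,0,0],[0,0,0],255]])

```text
t: 16.23
tool_pos: [0.4544, 0.0181, 0.0528]
orientation: [[-0.999, 0.044, 0.005], [0.044, 0.999, -0.002], [-0.005, -0.002, -1.0]]
ft_force: [-1.2, 0.1, 3.0]
gripper_width: 0.0001
```

Request:
step_arm(motion=[[[0,0,-0.003],[0,0,0],255],[[0,0,-0.004],[0,0,0],255],[[0,0,-0.003],[0,0,0],255]])

```text
t: 16.48
tool_pos: [0.4549, 0.018, 0.0494]
orientation: [[-0.999, 0.041, 0.007], [0.041, 0.999, -0.004], [-0.007, -0.003, -1.0]]
ft_force: [-17.9, 4.3, 41.1]
gripper_width: 0.0002
```

Stop reached (41 N). Releasing and retreating.

Request:
step_arm(motion=[[[0,0,0.02],[0,0,0],255],[[0,0,0.03],[0,0,0],255],[[0,0,0.04],[0,0,0],255],[[0,0,0.04],[0,0,0],255],[[0,0,0.02],[0,0,0],255],[[0,0,0],[0,0,0],255],[[0,0,0],[0,0,0],255],[[0,0,0],[0,0,0],255]])

```text
t: 17.15
tool_pos: [0.4534, 0.0181, 0.2071]
orientation: [[-0.999, 0.04, 0.01], [0.04, 0.999, -0.002], [-0.01, -0.002, -1.0]]
ft_force: [-0.4, 0.9, -0.1]
gripper_width: -0.0002
```

Run:
```python
from h import *
s=manip.sense();print(s['tool_pos'],s['ft_force'],s['joint_velocities'].round(2))
im2,d2,c2=grab("scene")
W=world(d2,c2);m=(W[...,2]>.085)&(W[...,2]<.105)&(abs(W[...,0]-.553)<.1)&(abs(W[...,1]+.296)<.1)
q=W[m];print(cv2.minAreaRect((q[:,:2]*1000).astype(np.float32)),np.median(q[:,2]))
for n,x,y in(('r',.459,.063),('s',.4525,.0185),('b',.446,-.028),('c',.439,-.074)):
    k=(abs(W[...,0]-x)<.006)&(abs(W[...,1]-y)<.006)&(W[...,2]<.08);print(n,k.sum(),np.median(W[k][:,2]))
cv2.imwrite('pics/end.png',cv2.resize(im2[150:350,150:420],(800,592)))
```

```text
[0.45337568 0.01811854 0.20710312] [-0.39143164  0.94228706 -0.08847274] [ 0.07  0.26 -0.94 -0.66  0.56  0.04]
((555.050048828125, -297.0744934082031), (54.32828903198242, 101.68146514892578), 88.5386962890625) 0.09544070496053458
r 9 0.05547067571780917
s 10 0.05639230845002996
b 9 0.05529002164565788
c 10 0.05572984059545205
```

View pics/end.png

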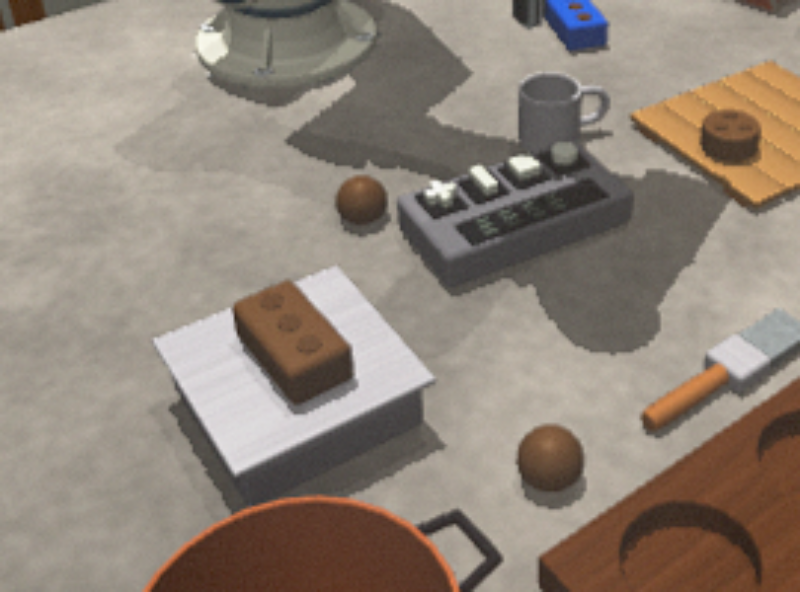

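The cake lies at (293,340) on the pan, all four keys (440-565, 150-190) are up, and the other things are unmoved.

```bash
python3 -c "
from h import *
close_job()"
```

```text
the job is handed in; nothing more can be done
```

I switched the indicator on with the round key and zeroed it with the bar key while the pan was empty. I then set the oblong cake on the pan, let go, stored the weight with the square key, and handed the job in at about 17 s. No verdict was reported.

- **Keys:** The wrist read 49 N on the round key, 59 N on the bar key and 41 N on the square key. That is far above the 5 N needed, so I took each as fully down. These peaks are firmer than needed; they went through the fingertips, and the wrist limit is 120 N. The first bar presses read only about 4.5 N, so I pushed once more to be sure.
- **Cake:** In the last picture its centre is about 2 mm from the pan's centre. It lies flat with its top at 95 mm and did not move between the last two looks.
- **Set-down:** The wrist force was too noisy to show the cake touching down. I judged contact from the height no longer changing at 59.6 mm.
- **End state:** All four key tops measured 55 to 56 mm, the same as at the start (nominal 53 mm, so a 2–3 mm camera offset). The arm was clear of everything. The round cake, mug, brush and the two lumps in view looked unmoved. The remaining far-side lump was outside the final crop, and I did not re-measure any of these.

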